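Pack the mineral test kit: chips and streak plates

ROBOT

A 6-joint arm with a two-finger parallel gripper is mounted at the origin on the work surface. World frame = base frame: x ahead of the robot, y to its left, z up, the work surface at z = 0. Lengths are in m, angles in degrees, forces in N, time in s.
With the tool pointing down it reaches from about 0.325 to 0.85 m from the base axis. Payload 15.5 kg.
Tool frame: the origin (TCP) lies midway between the tips of the shut fingers; the grasp point (between the pads) lies 19 mm behind it; z points along the fingers, y is the line along which they close (so a half turn about z gives the same grasp; the last joint's range is limited). The gripper opens to 91 mm and grips with 3 to 60 N. Pads are 32 mm wide; open, the fingers measure 118 mm over their backs; the gripper's body (76 mm by 178 mm) begins 60 mm behind the grasp point.
Start: joints at [70.732, 28.281, 77.091, -0, 74.628, -5.472], TCP at [0.149, 0.607, 0.184] pointing down, gripper open.
Joint ranges: [-166.48, 166.48], [-47.26, 123.95], [12.59, 153.08], [-70.14, 250.14], [6.76, 159.57], [-176.63, 176.63]. Speed limits (degrees/s): [108.29, 108.29, 147.25, 172.46, 172.46, 172.46].

INTERFACE

Orientations are given as a 3x3 rotation matrix whose columns are the frame's x, y, z axes.
In Python, from bench import ctrl gives the robot as it stands. The module is installed in compiled form; this text tells all that it offers. Calls block until the motion is done:
- ctrl.goto(position, orientation): joint-space move of the TCP to a pose.
- ctrl.move_l(position, vel=0.15, ori=None, contact_N=None): straight line of the TCP; ori=None keeps the orientation; vel is the mean speed in m/s. With contact_N (N) it stops when the force on the tool has changed by that much, and returns True; else False.
- ctrl.movej(angles): joint-space move.
- ctrl.command_gripper(opening): opening from 0.0 (shut) to 1.0 (fully open); the grip force is fixed at half the most; returns when the fingers have stopped.
- ctrl.sleep(seconds).
- ctrl.ik(position, orientation): joint angles nearest the present ones, or None.
- ctrl.read_camera(name): name is "scene" or "side" or "wrist"; returns the picture (480x640x3 uint8, blue, green, red); there is no depth.
- ctrl.camera_params(name): a dict with "fx", "fy", "cx", "cy" (pixels), "pose" (4x4, takes a point from camera to world coordinates); the wrist camera has in their place "T_tool_cam" (4x4, takes a point from camera to tool coordinates, whose origin is the TCP and whose axes are the flange's). Camera axes: x right, y up, looking along -z (the intrinsics and any distortion apply to the point x, -y, -z); pixel columns grow to the right and rows downward; lengths in m; the calibration is good to about 2 mm. A picture is of the moment at which its call begins: read the wrist's pose just before it. camera_params takes no time and is no camera call.
A pose or a line that the arm cannot do raises ctrl.MotionError and nothing moves.
- ctrl.sign_off(): hands the job in; it is judged then, once.
Readings, each from a call of its own:
- ctrl.current_t(): time.
- ctrl.current_q(): joint angles.
- ctrl.current_dq(): joint speeds.
- ctrl.current_effort(): joint torques, N m.
- ctrl.current_tool_pos(): TCP position.
- ctrl.current_eef_rot(): TCP orientation.
- ctrl.current_contact_force(): force on the tool from outside, world axes, zero at the start.
- ctrl.current_wrist_torque(): the same for the moment, N m.
- ctrl.current_grip_width(): opening from 0.0 (shut) to 1.0 (fully open).
- ctrl.current_grasp_force(): force on a finger pad.
Only numpy, scipy, OpenCV 4.12 (cv2) and the standard library are available. Lean on these libraries where they do the work, as an engineer would, in place of code of your own. Each camera call takes 0.05 s, during which the arm holds its last target. There are 200 camera calls.

TASK

Pack up the mineral test kit: first pour the round pebbles from their cup into the wide compartment of the wooden kit box, then pour the square ore blocks from the other cup into the narrow compartment; any piece that strays must end up in its compartment too. Stand both empty cups upright on the cork mat again, and slide every streak plate from the drying rack fully home into a slot of its own in the kit box, in whatever order suits. Do not knock the jar, the hand lens or the loose rock about.

Things in the scene. Friction and masses are not known exactly. Their poses are not given: they have to be found in the camera images.
- kit: wooden kit box, fixed, 184 (x) by 244 (y) by 60 mm high, open on top, walls 6 mm; origin: centre of its underside; -x side roughly faces the robot. Two compartments in its far half; the near strip is a block with three upright plate slots 56 (x) by 12 (y) mm, 40 mm deep, mouths 60 mm high; centres of the slot bottoms at x -58, y -62, 0, +62, z 20 mm in the box's frame
- wide (a point): centre of the floor of the kit box's wide compartment (110 mm in x, 130 in y, on the box's +y side), floor 6 mm above the table, walls 54 mm high, 6 mm thick between the two; axes as the kit box
- narrow (a point): centre of the floor of the kit box's narrow compartment (110 mm in x, 96 in y, on the box's -y side), floor 6 mm above the table, walls 54 mm high; axes as the kit box
- mat: flat cork mat, fixed, 150 (x) by 250 (y) by 4 mm; origin: centre of its underside. The two cups start on it side by side, and it lies either left or right of the kit box
- cup_p: holds the round pebbles: open round steel cup, 55 mm high, 72 mm across the foot, 90 mm across the mouth, wall 2.5 mm, empty about 0.12 kg. Origin: centre of its underside, z up through the mouth. A straight black bar handle, 12 mm wide (y), 16 mm tall, runs along the cup's -x at 38 mm above the foot, out to 125 mm from the axis; grip it at 90 mm. Points roughly at the robot
- cup_p_rim (a point): centre of the mouth of that cup, 55 mm above its foot
- cup_b: holds the square blocks: open round steel cup, 55 mm high, 72 mm across the foot, 90 mm across the mouth, wall 2.5 mm, empty about 0.12 kg. Origin: centre of its underside, z up through the mouth. A straight black bar handle, 12 mm wide (y), 16 mm tall, runs along the cup's -x at 38 mm above the foot, out to 125 mm from the axis; grip it at 90 mm. Points roughly at the robot
- cup_b_rim (a point): centre of the mouth of that cup, 55 mm above its foot
- pebble1: a round pale stone pebble, an egg shape 21 mm long (along its x) and 18 mm thick, about 12 g, starts in its cup; origin at its centre. May be absent (3 to 5 are there)
- pebble2: a round pale stone pebble, an egg shape 21 mm long (along its x) and 18 mm thick, about 12 g, starts in its cup; origin at its centre. May be absent (3 to 5 are there)
- pebble3: a round pale stone pebble, an egg shape 21 mm long (along its x) and 18 mm thick, about 12 g, starts in its cup; origin at its centre. May be absent (3 to 5 are there)
- pebble4: a round pale stone pebble, an egg shape 21 mm long (along its x) and 18 mm thick, about 12 g, starts in its cup; origin at its centre. May be absent (3 to 5 are there)
- pebble5: a round pale stone pebble, an egg shape 21 mm long (along its x) and 18 mm thick, about 12 g, starts in its cup; origin at its centre. May be absent (3 to 5 are there)
- block1: a squarish lump of dark ore with flat faces, 17 by 17 by 16 mm, about 20 g, starts in its cup; origin at its centre. May be absent (3 to 5 are there)
- block2: a squarish lump of dark ore with flat faces, 17 by 17 by 16 mm, about 20 g, starts in its cup; origin at its centre. May be absent (3 to 5 are there)
- block3: a squarish lump of dark ore with flat faces, 17 by 17 by 16 mm, about 20 g, starts in its cup; origin at its centre. May be absent (3 to 5 are there)
- block4: a squarish lump of dark ore with flat faces, 17 by 17 by 16 mm, about 20 g, starts in its cup; origin at its centre. May be absent (3 to 5 are there)
- block5: a squarish lump of dark ore with flat faces, 17 by 17 by 16 mm, about 20 g, starts in its cup; origin at its centre. May be absent (3 to 5 are there)
- plate1: white ceramic streak plate, a flat tile 50 mm wide (x), 8 mm thick (y), 85 mm tall (z), 80 g, standing on edge in a grey drying rack (fixed, 68 by 170 by 40 mm high, across the kit box from the mat) whose loose slots, 50 mm apart, hold its lower 30 mm; the upper 55 mm stand clear of the rack. Origin: centre of its underside. May be absent (2 or 3 are there)
- plate2: white ceramic streak plate, a flat tile 50 mm wide (x), 8 mm thick (y), 85 mm tall (z), 80 g, standing on edge in a grey drying rack (fixed, 68 by 170 by 40 mm high, across the kit box from the mat) whose loose slots, 50 mm apart, hold its lower 30 mm; the upper 55 mm stand clear of the rack. Origin: centre of its underside. May be absent (2 or 3 are there)
- plate3: white ceramic streak plate, a flat tile 50 mm wide (x), 8 mm thick (y), 85 mm tall (z), 80 g, standing on edge in a grey drying rack (fixed, 68 by 170 by 40 mm high, across the kit box from the mat) whose loose slots, 50 mm apart, hold its lower 30 mm; the upper 55 mm stand clear of the rack. Origin: centre of its underside. May be absent (2 or 3 are there)
- rock: loose brownish mineral specimen, 56 mm across, 42 mm high, standing on the table in front of the kit box: a bystander; origin under its centre
- jar: small closed jar, 40 mm across, 50 mm high: a bystander; origin under its centre
- loupe: hand lens lying flat, black round lens 38 mm across with a steel handle to its -x, 80 mm long in all, 12 mm high: a bystander; origin under the lens

How it is judged (in metres and radians):
On the way, in this order (a step that is already met when the one before it is completed fails the run):
1. the pebble cup is tipped over the wide compartment (more than 75 degrees, mouth within 90 mm of the compartment's centre) (angle between cup_p's own z axis and vertical above 1.3 rad and horizontal distance between cup_p_rim and wide below 0.09 m and height (world z) of cup_p_rim above 0.06 m), for 0.2 s.
2. then the block cup is tipped over the narrow compartment (more than 75 degrees, mouth within 90 mm of the compartment's centre) (angle between cup_b's own z axis and vertical above 1.3 rad and horizontal distance between cup_b_rim and narrow below 0.09 m and height (world z) of cup_b_rim above 0.06 m), for 0.2 s.
At the end, for the whole second after the job is handed in: all pebbles in the wide and all blocks in the narrow compartment, below the rim; every plate in a slot, within 4 mm of its bottom and 0.13 rad of upright; both cups upright (0.1 rad) on the cork mat, centres over it; all at rest (x of pebble1 in the frame of kit between -0.024 and 0.086 m and y of pebble1 in the frame of kit between -0.014 and 0.116 m and z of each of pebble1, pebble2, pebble3, pebble4, pebble5, block1, block2, block3, block4, block5 in the frame of kit below 0.055 m and linear speed of each of pebble1, pebble2, pebble3, pebble4, pebble5, block1, block2, block3, block4, block5 below 0.03 m/s and x of pebble2 in the frame of kit between -0.024 and 0.086 m and y of pebble2 in the frame of kit between -0.014 and 0.116 m and x of pebble3 in the frame of kit between -0.024 and 0.086 m and y of pebble3 in the frame of kit between -0.014 and 0.116 m and x of pebble4 in the frame of kit between -0.024 and 0.086 m and y of pebble4 in the frame of kit between -0.014 and 0.116 m and x of pebble5 in the frame of kit between -0.024 and 0.086 m and y of pebble5 in the frame of kit between -0.014 and 0.116 m and x of block1 in the frame of kit between -0.024 and 0.086 m and y of block1 in the frame of kit between -0.116 and -0.02 m and x of block2 in the frame of kit between -0.024 and 0.086 m and y of block2 in the frame of kit between -0.116 and -0.02 m and x of block3 in the frame of kit between -0.024 and 0.086 m and y of block3 in the frame of kit between -0.116 and -0.02 m and x of block4 in the frame of kit between -0.024 and 0.086 m and y of block4 in the frame of kit between -0.116 and -0.02 m and x of block5 in the frame of kit between -0.024 and 0.086 m and y of block5 in the frame of kit between -0.116 and -0.02 m and x of plate1 in the frame of kit between -0.066 and -0.05 m and z of each of plate1, plate2, plate3 in the frame of kit below 0.024 m and angle between each of plate1, plate2, plate3's own z axis and vertical below 0.13 rad and linear speed of each of plate1, plate2, plate3, cup_p, cup_b below 0.02 m/s and (y of plate1 in the frame of kit between -0.068 and -0.056 m or y of plate1 in the frame of kit between -0.006 and 0.006 m or y of plate1 in the frame of kit between 0.056 and 0.068 m) and x of plate2 in the frame of kit between -0.066 and -0.05 m and (y of plate2 in the frame of kit between -0.068 and -0.056 m or y of plate2 in the frame of kit between -0.006 and 0.006 m or y of plate2 in the frame of kit between 0.056 and 0.068 m) and x of plate3 in the frame of kit between -0.066 and -0.05 m and (y of plate3 in the frame of kit between -0.068 and -0.056 m or y of plate3 in the frame of kit between -0.006 and 0.006 m or y of plate3 in the frame of kit between 0.056 and 0.068 m) and x of cup_p in the frame of mat between -0.075 and 0.075 m and y of cup_p in the frame of mat between -0.125 and 0.125 m and z of each of cup_p, cup_b in the frame of mat below 0.01 m and angle between each of cup_p, cup_b's own z axis and vertical below 0.1 rad and x of cup_b in the frame of mat between -0.075 and 0.075 m and y of cup_b in the frame of mat between -0.125 and 0.125 m); the robot touches nothing.
It fails at once if the jar is knocked more than 30 mm from its place (distance of jar from where it was at the start of the episode above 0.03 m).
It fails at once if the hand lens is knocked more than 30 mm from its place (distance of loupe from where it was at the start of the episode above 0.03 m).
It fails at once if the loose rock is knocked more than 30 mm from its place (distance of rock from where it was at the start of the episode above 0.03 m).
Of pebble1, pebble2, pebble3, pebble4, pebble5 only 3 to 5 are there at a start; the rules pass over those that are not, and their reading is None.
Of block1, block2, block3, block4, block5 only 3 to 5 are there at a start; the rules pass over those that are not, and their reading is None.
Of plate1, plate2, plate3 only 2 to 3 are there at a start; the rules pass over those that are not, and their reading is None.
At some moment in a run one of cup_p, cup_b may be knocked a few centimetres aside while the robot is not near it.
It also fails if it takes over 210 s, if anything falls off the work surface, if the arm or the gripper's body presses on something with over 40 N, if the wrist force passes 120 N, or if a joint passes its speed limit or range.

## Working session

There is one attempt and no reset: what is moved stays moved. The work goes in short steps, each a Python script; the robot and the scene stay as the last script left them, time stands still between calls to the robot, and variables do not carry over. Pictures are saved under pics/ and viewed, at most 14 in all, crops included, and the job is handed in when it is done.

```bash
mkdir -p pics; ls; python3 - <<'E'
from bench import ctrl
import cv2,numpy as np
np.set_printoptions(precision=4,suppress=True)
for n in("scene","side","wrist"):
    cv2.imwrite(f"pics/{n}0.png",ctrl.read_camera(n)); print(n,ctrl.camera_params(n))
print(ctrl.current_t(),ctrl.current_tool_pos(),ctrl.current_eef_rot())
E
```

```text
pics
scene {'fx': 436.9374300034285, 'fy': 436.9374300034285, 'cx': 313.0020127510066, 'cy': 230.7728094594085, 'pose': array([[ 0.8698, -0.414 ,  0.2685,  0.7605],
       [ 0.4933,  0.7155, -0.4948, -0.4606],
       [ 0.0127,  0.5628,  0.8265,  0.8285],
       [ 0.    ,  0.    ,  0.    ,  1.    ]])}
side {'fx': 505.7738849465785, 'fy': 505.7738849465785, 'cx': 318.76000984975144, 'cy': 245.89983163918174, 'pose': array([[ 0.8871,  0.3253, -0.3275,  0.1367],
       [-0.4615,  0.6142, -0.6401, -0.7753],
       [-0.0071,  0.719 ,  0.695 ,  0.9199],
       [ 0.    ,  0.    ,  0.    ,  1.    ]])}
wrist {'fx': 343.86941694327976, 'fy': 343.86941694327976, 'cx': 313.97615373313187, 'cy': 237.3914407704138, 'T_tool_cam': array([[ 0.001 ,  0.964 ,  0.2661,  0.074 ],
       [ 1.    , -0.0009, -0.0005,  0.0001],
       [-0.0002,  0.2661, -0.964 , -0.2012],
       [ 0.    ,  0.    ,  0.    ,  1.    ]])}
0.15 [0.149  0.6067 0.1832] [[-0.9712  0.2385 -0.0003]
 [ 0.2385  0.9711 -0.0009]
 [ 0.0001 -0.0009 -1.    ]]
```

View pics/scene0.png

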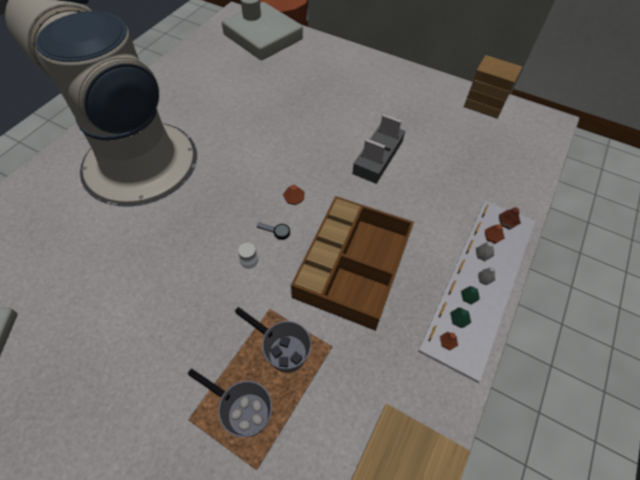

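View pics/side0.png

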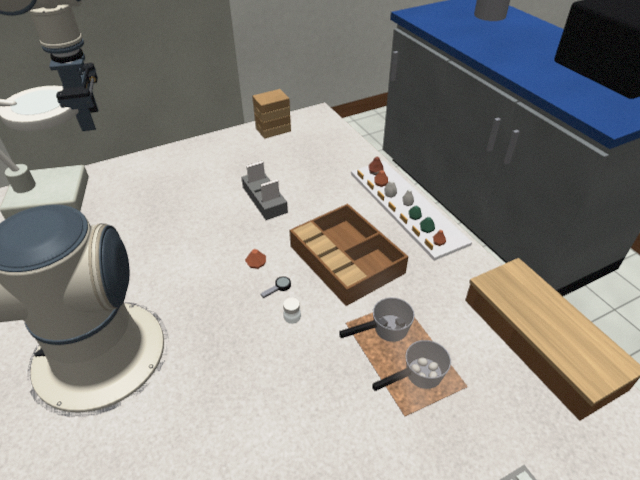

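The scene shows two plates in the rack at (373,155) and (390,128), the kit's rim corners at about (340,197), (413,222), (377,322) and (293,288), the block cup at (286,346) and the pebble cup at (245,408). The rock is at (293,195), the loupe at (281,231) and the jar at (247,255). Next I'll triangulate roughly, then refine with straight-down wrist views.

```bash
cat > h.py <<'E'
from bench import ctrl
import cv2, numpy as np
from scipy.spatial.transform import Rotation as R
np.set_printoptions(precision=4,suppress=True)
def cam(name):
    p=ctrl.camera_params(name)
    if name=="wrist":
        T=np.eye(4);T[:3,:3]=ctrl.current_eef_rot();T[:3,3]=ctrl.current_tool_pos();p["pose"]=T@p["T_tool_cam"]
    return p
def grab(name,fn=None):
    p=cam(name);im=ctrl.read_camera(name)
    if fn:cv2.imwrite("pics/"+fn,im)
    return im,p
def ray(p,uv,z):
    uv=np.atleast_2d(np.asarray(uv,float))
    d=np.c_[(uv[:,0]-p["cx"])/p["fx"],-(uv[:,1]-p["cy"])/p["fy"],-np.ones(len(uv))]@p["pose"][:3,:3].T
    o=p["pose"][:3,3]
    return o+d*((z-o[2])/d[:,2])[:,None]
def proj(p,X):
    c=(np.atleast_2d(X)-p["pose"][:3,3])@p["pose"][:3,:3]
    return np.c_[p["cx"]+p["fx"]*c[:,0]/-c[:,2],p["cy"]-p["fy"]*c[:,1]/-c[:,2]]
def frame(x,z):  # tool axes from x hint and z
    z=np.array(z,float);z/=np.linalg.norm(z);x=np.array(x,float);x-=z*(x@z);x/=np.linalg.norm(x)
    return np.c_[x,np.cross(z,x),z]
def lookdown(xy,h,yaw=0,go=True):
    """wrist camera straight down over xy at height h"""
    Tc=ctrl.camera_params("wrist")["T_tool_cam"]
    for a in (yaw,yaw+180,yaw+90,yaw-90):
        Rc=R.from_euler("z",a,degrees=True).as_matrix()   # camera z up
        Rt=Rc@Tc[:3,:3].T; pt=np.array([*xy,h])-Rt@Tc[:3,3]
        if ctrl.ik(pt,Rt) is not None:
            if go: ctrl.goto(pt,Rt)
            return pt
    raise RuntimeError("no ik")
E
python3 - <<'E'
from h import *
p=cam("scene")
print("kit",ray(p,[(340,197),(413,222),(377,322),(293,288)],.06))
print("mat",ray(p,[(272,310),(331,347),(257,468),(190,418)],.004))
print("rims b,p",ray(p,[(286,345),(245,408)],.059))
print("handle tips b,p",ray(p,[(238,311),(191,373)],.045))
print("plate tops",ray(p,[(373,144),(391,119)],.095)); print("rack",ray(p,[(355,165),(379,170),(404,137),(382,125)],.04))
print("rock,loupe,jar",ray(p,[(293,195),(281,231),(247,255)],.02))
for c in ((.55,0),(.6,-.1),(.55,.25),(.5,-.3)):
  for h in (.6,.5,.45):
    for y in(0,):
      try: print(c,h,lookdown(c,h,y,False))
      except Exception as e: print(c,h,e)
E
```

```text
kit [[ 0.5181  0.1097  0.06  ]
 [ 0.6869  0.1279  0.06  ]
 [ 0.7159 -0.12    0.06  ]
 [ 0.5437 -0.1377  0.06  ]]
mat [[ 0.5166 -0.178   0.004 ]
 [ 0.6569 -0.1862  0.004 ]
 [ 0.6476 -0.4293  0.004 ]
 [ 0.5019 -0.4226  0.004 ]]
rims b,p [[ 0.5915 -0.2417  0.059 ]
 [ 0.5887 -0.3676  0.059 ]]
handle tips b,p [[ 0.4732 -0.2263  0.045 ]
 [ 0.4693 -0.3646  0.045 ]]
plate tops [[0.5226 0.2642 0.095 ]
 [0.5242 0.3651 0.095 ]]
rack [[0.4973 0.2313 0.04  ]
 [0.5548 0.246  0.04  ]
 [0.5629 0.3817 0.04  ]
 [0.4954 0.3939 0.04  ]]
rock,loupe,jar [[ 0.4063  0.0888  0.02  ]
 [ 0.4362 -0.013   0.02  ]
 [ 0.406  -0.1027  0.02  ]]
(0.55, 0) 0.6 [ 0.5498 -0.0178  0.3864]
(0.55, 0) 0.5 [ 0.5498 -0.0178  0.2864]
(0.55, 0) 0.45 [ 0.5498 -0.0178  0.2364]
(0.6, -0.1) 0.6 [ 0.5998 -0.1178  0.3864]
(0.6, -0.1) 0.5 [ 0.5998 -0.1178  0.2864]
(0.6, -0.1) 0.45 [ 0.5998 -0.1178  0.2364]
(0.55, 0.25) 0.6 [0.5498 0.2322 0.3864]
(0.55, 0.25) 0.5 [0.5498 0.2322 0.2864]
(0.55, 0.25) 0.45 [0.5498 0.2322 0.2364]
(0.5, -0.3) 0.6 [ 0.4998 -0.3178  0.3864]
(0.5, -0.3) 0.5 [ 0.4998 -0.3178  0.2864]
(0.5, -0.3) 0.45 [ 0.4998 -0.3178  0.2364]
```

```bash
python3 - <<'E'
from h import *
import pickle
P={}
for n,c,h in (("rack",(.525,.315),.42),("kit",(.615,-.005),.5),("mat",(.58,-.3),.42)):
    lookdown(c,h); ctrl.sleep(.3)
    _,P[n]=grab("wrist",f"w_{n}.png"); print(n,P[n]["pose"][:3,3],P[n]["pose"][:3,2])
pickle.dump(P,open("P.pkl","wb")); print(ctrl.current_t())
ims=[cv2.resize(cv2.imread(f"pics/w_{n}.png"),None,fx=.6,fy=.6) for n in("rack","kit","mat")]
cv2.imwrite("pics/m1.png",np.vstack([np.hstack(ims[:2]),np.hstack([ims[2],ims[2]*0])]))
E
```

```text
rack [0.5255 0.3162 0.4202] [-0.0005 -0.0009  1.    ]
kit [ 0.615  -0.0043  0.4999] [ 0.0002 -0.0001  1.    ]
mat [ 0.5803 -0.2992  0.4203] [-0.0004  0.0002  1.    ]
5.4667
```

View pics/m1.png

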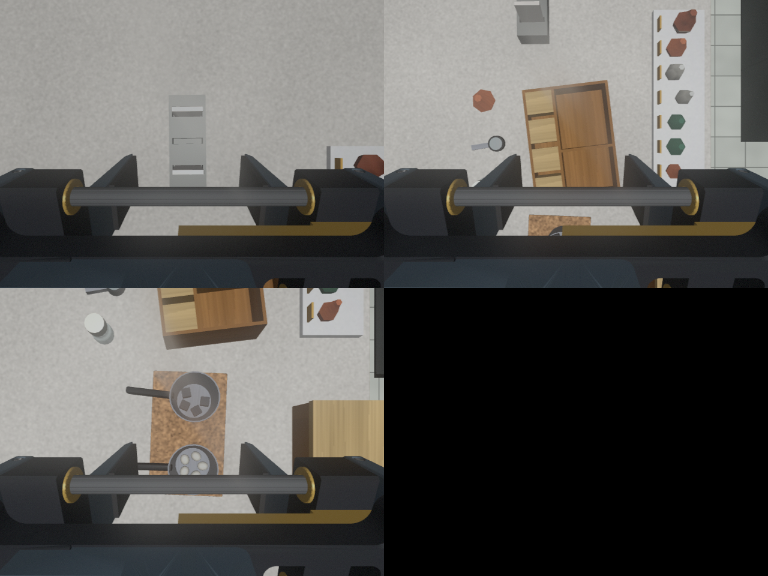

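Straight-down wrist views: the gripper hides the rows below about 300 of 480. The kit's left, right and far rim edges are visible, two plate tops sit at full-size (312,182) and (312,284), and the block cup's mouth is at about (323,182). Next I'll fit the kit edges and plate tops, and re-shoot the cups higher in the frame.

```bash
cat > f.py <<'E'
from h import *
import pickle
P=pickle.load(open("P.pkl","rb"))
def fitline(pts):
    vx,vy,x,y=cv2.fitLine(np.float32(pts),cv2.DIST_HUBER,0,.01,.01).ravel(); return np.array([x,y,vx,vy])
def inter(a,b):
    t=np.linalg.solve(np.c_[a[2:],-b[2:]],b[:2]-a[:2]); return a[:2]+a[2:]*t[0]
# kit
im=cv2.imread("pics/w_kit.png");p=P["kit"]
hsv=cv2.cvtColor(im,cv2.COLOR_BGR2HSV)
m=cv2.inRange(hsv,(5,70,40),(30,255,255));m[300:]=0;m=cv2.morphologyEx(m,cv2.MORPH_CLOSE,np.ones((7,7)))
n,l,s,c=cv2.connectedComponentsWithStats(m);i=1+np.argmax(s[1:,4]);m=(l==i);print("kit comp",s[i])
x,y,w,h,_=s[i]
L=[];Rr=[];T=[]
for r in range(y+18,min(y+h,295)-2,2):
    cc=np.where(m[r])[0];L.append((cc[0]-.5,r));Rr.append((cc[-1]+.5,r))
for q in range(x+15,x+w-25,2):
    T.append((q,np.where(m[:,q])[0][0]-.5))
W=lambda a:ray(p,a,.06)[:,:2]
lL,lR,lT=[fitline(W(a)) for a in(L,Rr,T)]
print("angles",[np.degrees(np.arctan2(v[3],v[2])) for v in(lL,lR,lT)])
A=inter(lL,lT);B=inter(lR,lT);print("corners",A,B,"width(.184)",np.linalg.norm(A-B))
E
python3 f.py; python3 - <<'E'
from h import *
import pickle
P=pickle.load(open("P.pkl","rb"));im=cv2.imread("pics/w_rack.png");p=P["rack"]
g=cv2.cvtColor(im,cv2.COLOR_BGR2GRAY)
print([proj(p,[.523,y,.095])[0] for y in(.264,.365)])
for r in range(150,310,4): print(r,g[r,270:352:9])
E
```

```text
kit comp [  230   134   162   166 21592]
angles [np.float32(-83.17838), np.float32(-83.05309), np.float32(10.777041)]
corners [0.5082 0.0966] [0.6882 0.1309] width(.184) 0.18331221
[array([311.1008, 292.8748]), array([311.2065, 186.0834])]
150 [163 165 163 163 168 164 162 166 166 166]
154 [165 164 165 164 163 162 164 167 163 165]
158 [166 165 155 154 155 152 151 150 158 164]
162 [163 162 151 151 152 153 151 151 157 164]
166 [163 162 151 152 152 152 152 151 155 165]
170 [165 167 151 153 151 152 152 152 156 165]
174 [169 167 153 152 152 154 153 151 157 170]
178 [170 167 179 178 180 178 179 180 159 169]
182 [162 170 180 180 179 180 179 179 157 171]
186 [168 167 106 122 123 120 118 118 157 166]
190 [167 168 104 122 122 119 118 118 155 167]
194 [166 162 109 124 133 131 136 137 157 167]
198 [164 164 149 151 153 153 153 154 157 171]
202 [163 168 149 151 154 153 153 153 158 166]
206 [166 164 150 151 152 154 153 155 156 167]
210 [166 168 149 150 152 153 154 152 154 165]
214 [164 169 149 149 152 153 154 153 154 166]
218 [164 167 149 151 151 152 152 152 155 166]
222 [165 165 148 150 150 153 152
[... 279 characters left out ...]
9 151 166]
250 [162 169 147 148 146 148 148 149 149 165]
254 [163 160 145 148 146 147 148 147 149 165]
258 [169 164 145 145 146 146 145 147 148 163]
262 [170 169 145 146 145 146 145 146 145 163]
266 [159 168 143 144 145 145 144 146 145 166]
270 [166 170 143 143 143 143 145 143 144 168]
274 [161 163 137 142 139 140 139 140 143 162]
278 [168 164  77  94  95  93  95  94 141 161]
282 [163 164 105 104 106 107 101 104 140 165]
286 [159 158 186 184 186 186 185 186 138 168]
290 [163 164 181 180 180 180 177 173 139 163]
294 [160 160 138 138 137 138 137 138 137 160]
298 [161 160 136 136 138 138 136 137 136 163]
302 [163 160 134 135 136 136 136 136 136 162]
306 [161 163 133 134 135 136 135 135 133 162]
```

```bash
python3 - <<'E'
from h import *
import pickle
P=pickle.load(open("P.pkl","rb"))
for n,c,h,y in (("cups",(.59,-.40),.42,0),("kit2",(.52,-.005),.46,-90)):
    lookdown(c,h,y); ctrl.sleep(.3)
    _,P[n]=grab("wrist",f"w_{n}.png"); print(n,P[n]["pose"][:3,:2].T,ctrl.current_tool_pos())
pickle.dump(P,open("P.pkl","wb")); print(ctrl.current_t())
E
```

```text
cups [[ 1.      0.0009  0.0002]
 [-0.0009  1.     -0.0002]] [ 0.5891 -0.418   0.2065]
kit2 [[-0.0002 -1.     -0.0009]
 [ 1.     -0.0002  0.0008]] [ 0.5014 -0.0041  0.2461]
8.6
```

View pics/w_kit2.png

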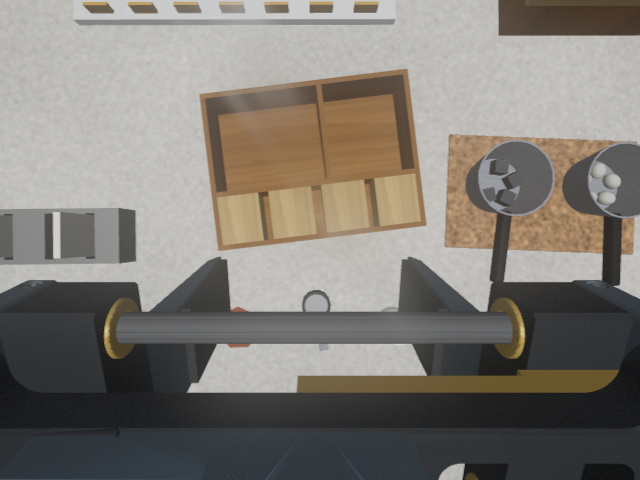

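View pics/w_cups.png

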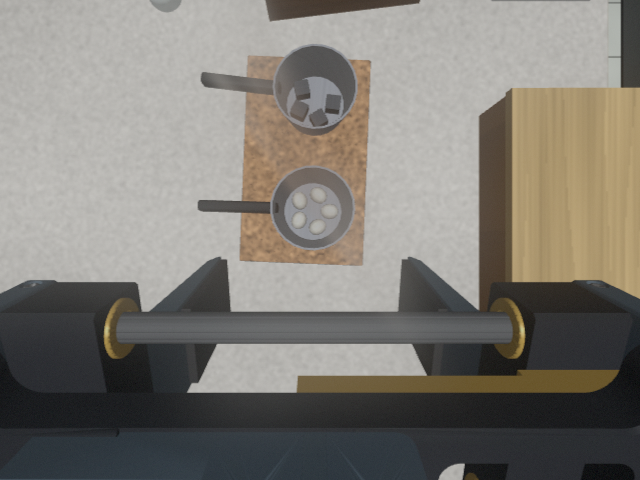

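The kit rim corners are at (201,95), (407,70), (425,226) and (220,249). Cup mouths are at about (315,89) for the block cup, which holds 4 blocks, and (313,208) for the pebble cup, which holds 5 pebbles. Handle tips are at (203,79) and (199,206).

```bash
cat > f2.py <<'E'
from h import *
import pickle,json
P=pickle.load(open("P.pkl","rb"))
fl=lambda pts:cv2.fitLine(np.float32(pts),cv2.DIST_HUBER,0,.01,.01).ravel()[[2,3,0,1]].astype(float)
def inter(a,b):
    t=np.linalg.solve(np.c_[a[2:],-b[2:]],b[:2]-a[:2]); return a[:2]+a[2:]*t[0]
im=cv2.imread("pics/w_kit2.png");p=P["kit2"]
hsv=cv2.cvtColor(im,cv2.COLOR_BGR2HSV);m=cv2.inRange(hsv,(3,60,20),(30,255,255));m[260:]=0;m[:,435:]=0;m[:50]=0
k=np.ones((5,5));m=cv2.morphologyEx(m,cv2.MORPH_CLOSE,k)
cs=cv2.findContours(m,0,1)[0];c=max(cs,key=cv2.contourArea)[:,0].astype(float)
q=np.array([(201,95),(407,70),(425,226),(220,249)],float);lines=[]
for i in range(4):
    a,b=q[i],q[(i+1)%4];d=(b-a)/np.linalg.norm(b-a);n=np.array([-d[1],d[0]])
    s=(c-a)@d;e=(c-a)@n;ok=(abs(e)<6)&(s>12)&(s<np.linalg.norm(b-a)-12)
    lines.append(fl(c[ok]));print(i,ok.sum(),np.std(e[ok]))
cor=np.array([inter(lines[i-1],lines[i]) for i in range(4)]);print("px",cor)
w=ray(p,cor,.06)[:,:2]  # A=(+x,+y) B=(+x,-y) C=(-x,-y) D=(-x,+y)
print(w,"sides",[np.linalg.norm(w[i]-w[(i+1)%4]) for i in range(4)])
K=w.mean(0);ys=(w[0]-w[1])+(w[3]-w[2]);xs=(w[0]-w[3])+(w[1]-w[2])
yx=np.arctan2(xs[1],xs[0]);yy=np.arctan2(ys[1],ys[0])-np.pi/2;print("kit",K,np.degrees([yx,yy]))
yaw=(yx*.9+yy*1.2)/2.1
# cups
im=cv2.imread("pics/w_cups.png");p=P["cups"];g=cv2.GaussianBlur(cv2.cvtColor(im,cv2.COLOR_BGR2GRAY),(3,3),0)
out={"kit":[*K,yaw]}
for n,c0,t in (("b",(315,89),(203,79)),("p",(313,208),(199,206))):
    x0,y0=c0[0]-60,max(c0[1]-60,0)
    cc=cv2.HoughCircles(g[y0:c0[1]+60,x0:c0[0]+60],cv2.HOUGH_GRADIENT,1,200,param1=120,param2=12,minRadius=36,maxRadius=48)[0,0]
    u=cc[:2]+(x0,y0);X=ray(p,u,.059)[0];r=np.linalg.norm(ray(p,u+(cc[2],0),.059)[0]-X);tip=ray(p,t,.050)[0]
    d=X[:2]-tip[:2];print(n,u,cc[2],"world",X,"r",r,"tipdist",np.linalg.norm(d),"yaw",np.degrees(np.arctan2(d[1],d[0])))
    out[n]=[X[0],X[1],np.arctan2(d[1],d[0])]
mt=ray(p,[(248,56),(371,60),(363,266),(240,261)],.004)[:,:2];print("mat",mt.mean(0),mt);out["mat"]=list(mt.mean(0))
# plates
im=cv2.imread("pics/w_rack.png");p=P["rack"];g=cv2.cvtColor(im,cv2.COLOR_BGR2GRAY)
for n,lo,hi in (("A",172,190),("B",281,297)):
    m=np.zeros_like(g);m[lo:hi,280:352]=(g[lo:hi,280:352]>168)*255;m=cv2.morphologyEx(m,cv2.MORPH_OPEN,np.ones((3,3)))
    c=max(cv2.findContours(m,0,1)[0],key=cv2.contourArea);bx,by,bw,bh=cv2.boundingRect(c);(u,v),sz,a=cv2.minAreaRect(c)
    L=ray(p,[(bx,v),(bx+bw,v),(u,by),(u,by+bh),(u,v)],.095);print(n,(bx,by,bw,bh),sz,a,"w",L[1,0]-L[0,0],"t",L[2,1]-L[3,1],"c",L[4])
    cols=np.where(m.any(0))[0][3:-3];mid=[(q,np.where(m[:,q])[0].mean()) for q in cols];f=fl(ray(p,mid,.095)[:,:2]);print("yaw",np.degrees(np.arctan(f[3]/f[2])))
    out["plate"+n]=[*L[4,:2],float(np.arctan(f[3]/f[2]))]
json.dump({k:[float(x) for x in v] for k,v in out.items()},open("s.json","w"))
E
python3 f2.py
```

```text
0 182 0.31071964845562006
1 133 0.37642096430162536
2 181 0.5928508065137131
3 130 0.29352240427888715
px [[199.6732  94.313 ]
 [406.3449  68.8192]
 [425.3308 224.6424]
 [218.6137 249.8837]]
[[ 0.688   0.1289]
 [ 0.7175 -0.1116]
 [ 0.5362 -0.1336]
 [ 0.5069  0.1068]] sides [np.float64(0.24227318224485853), np.float64(0.1825890458344889), np.float64(0.24218791932893358), np.float64(0.18238368784704537)]
kit [ 0.6122 -0.0024] [6.9295 6.9726]
b [316.5  86.5] 41.9 world [ 0.5927 -0.2406  0.059 ] r 0.04403759372986359 tipdist 0.12276997561572411 yaw -5.563645943380134
p [311.5 207.5] 40.1 world [ 0.5876 -0.3678  0.059 ] r 0.04214803577566921 tipdist 0.12126529336700043 yaw -1.0793436906754492
mat [ 0.5799 -0.3064] [[ 0.5102 -0.1797]
 [ 0.6591 -0.1844]
 [ 0.6496 -0.4338]
 [ 0.5007 -0.4279]]
A (287, 178, 51, 7) (6.0, 50.0) 90.0 w 0.04824196941945835 t 0.006622439247746081 c [0.5237 0.3698 0.095 ]
yaw 0.06085159915225374
B (288, 283, 51, 8) (7.0, 50.0) 90.0 w 0.04822850526630673 t 0.007564243746252697 c [0.5248 0.27   0.095 ]
yaw 0.9520151931078968
```

```bash
cat >> h.py <<'E'
import json
S=lambda:json.load(open("s.json"))
def kit2w(x,y,z):
    k=S()["kit"];c,s=np.cos(k[2]),np.sin(k[2]);return np.array([k[0]+c*x-s*y,k[1]+s*x+c*y,z])
def cupR(yaw,roll=0): return R.from_euler("ZX",[yaw,roll]).as_matrix()
def tool_for(pt,Rc,a,ref="foot",flip=1):
    """tool pose holding a cup whose foot/rim centre is pt; a = pitch of tool from vertical"""
    o=np.asarray(pt,float)-(Rc@[0,0,.055] if ref=="rim" else 0)
    z=np.array([np.sin(a),0,-np.cos(a)]);y=np.array([0,flip,0.]);Rt=np.c_[np.cross(y,z),y,z]
    return o+Rc@(np.array([-.09,0,.038])+.019*z),Rc@Rt
E
python3 - <<'E'
from h import *
s=S();d=np.radians
for a in (30,45,55,65):
  for fl in(1,-1):
    g=[ctrl.ik(*tool_for([s[c][0],s[c][1],z],cupR(s[c][2]),d(a),flip=fl)) for c in "pb" for z in (.004,.15)]
    if any(x is None for x in g): print(a,fl,"grasp no"); continue
    for n,w in(("wide",(.031,.051)),("narrow",(.031,-.068))):
      for yo in (-30,0,30):
        for sg in(1,-1):
          r=[ctrl.ik(*tool_for(kit2w(*w,.17),cupR(s["kit"][2]+d(yo),-sg*d(t)),d(a),"rim",fl)) for t in(0,40,80,100,120)]
          ok="".join("." if x is None else "X" for x in r)
          if ok=="XXXXX":
            r=np.array(r);print(a,fl,n,yo,sg,"maxstep",np.abs(np.diff(r,axis=0)).max(0).round(),r[0].round(),r[-1].round())
E
```

```text
30 1 wide 0 -1 maxstep [25. 23.  6. 40. 40. 40.] [  -6.   17.  118.   24.   16. -125.] [ -38.   76.  104.   79.  116. -164.]
30 1 narrow -30 -1 maxstep [ 30.  28.  11. 122.  42. 345.] [ -3.  20. 114. -30.  21. -44.] [-43.  81. 118.  94. 119. 175.]
30 1 narrow 0 -1 maxstep [19. 21. 10. 17. 41. 11.] [ -23.   19.  115.   38.   24. -152.] [ -47.   74.   94.   76.  119. -150.]
30 1 narrow 30 1 maxstep [ 12.  41.  26. 116.  88. 128.] [-35.  25. 102.  39.  49. 173.] [-17.  90. 127. 184. 152. -13.]
30 1 narrow 30 -1 maxstep [  5.  19.  23.  12.  42. 340.] [-35.  25. 102.  39.  49. 173.] [ -41.   77.   64.   71.  137. -123.]
30 -1 wide -30 -1 maxstep [ 28.  35.  18. 157.  55. 160.] [ 14.  21. 112. -39.  28. 159.] [-27.  88. 125. 100. 127. -20.]
30 -1 wide 0 -1 maxstep [25. 23.  6. 40. 40. 40.] [ -6.  17. 118.  24.  16.  55.] [-38.  76. 104.  79. 116.  16.]
30 -1 wide 30 1 maxstep [ 19.  39.  21. 152.  77. 156.] [-23.  22. 110.  42.  40.  -0.] [   7.   90.  127.  226.  146. -168.]
30 -1 wide 30 -1 maxstep [ 9. 20. 19. 10. 41. 15.] [-23.  22. 110.  42.  40.  -0.] [-34.  75.  77.  69. 130.  46.]
[... 5093 characters left out ...]
ide 30 1 maxstep [  3.  25.  13.  29.  36. 298.] [-43.  41. 127.  94.  64. -77.] [-38.  86. 137. 110. 124. 111.]
65 -1 wide 30 -1 maxstep [ 2. 10. 12. 19. 16. 49.] [-43.  41. 127.  94.  64. -77.] [-46.  66. 107.  77. 104.  34.]
65 -1 narrow -30 -1 maxstep [19. 25. 11. 35. 35. 39.] [  8.  44. 139. 210.  68. -88.] [-19.  94. 142. 139. 153.  -6.]
65 -1 narrow 0 -1 maxstep [11. 11.  9. 30. 15. 48.] [-40.  46. 143. 136.  71. -97.] [-53.  73. 125.  93. 104.   8.]
65 -1 narrow 30 1 maxstep [  0.  17.  13.  25.  23. 301.] [-53.  41. 114.  79.  67. -63.] [-53.  74. 127. 107. 109. 132.]
65 -1 narrow 30 -1 maxstep [ 0. 10. 12. 13. 16. 46.] [-53.  41. 114.  79.  67. -63.] [-53.  66.  95.  73. 109.  47.]
```

```bash
cat >> h.py <<'E'
A=np.radians(55)
def grasp_cup(c):
    s=S()[c]; p,Rt=tool_for([s[0],s[1],.004],cupR(s[2]),A,flip=-1)
    ctrl.command_gripper(.5); ctrl.goto(p-.1*Rt[:,2]+[0,0,.03],Rt); ctrl.move_l(p-.05*Rt[:,2],.15); ctrl.move_l(p,.08)
    ctrl.command_gripper(0.0); w=ctrl.current_grip_width()
    print("grip mm",w*91,"force",ctrl.current_grasp_force(),"F",ctrl.current_contact_force())
    ctrl.move_l(p+[0,0,.03],.05); ctrl.move_l(p+[0,0,.17],.15)
    print("lifted",ctrl.current_grip_width()*91,ctrl.current_contact_force(),ctrl.current_t())
def pour(c,w,yo,h,tilt):
    s=S(); M=kit2w(*w,h); yaw=s["kit"][2]+np.radians(yo)
    f=lambda t:tool_for(M,cupR(yaw,np.radians(t)),A,"rim",-1)
    pts=[f(t) for t in np.linspace(0,tilt,7)]
    for q in pts: assert ctrl.ik(*q) is not None
    ctrl.move_l(pts[0][0],.2,ori=pts[0][1]); print("at",ctrl.current_tool_pos(),ctrl.current_t())
    for q,(pp,rr) in zip(pts,pts[1:]):
        ctrl.move_l(pp,max(np.linalg.norm(pp-q[0]),1e-3)/.6,ori=rr)
    ctrl.sleep(1.5); print("tilted",ctrl.current_t())
    return pts
E
python3 - <<'E'
from h import *
grasp_cup("p"); grab("scene","s_lift.png")
grab("side","d_lift.png")
E
python3 -c "
import cv2,numpy as np
a=cv2.imread('pics/s_lift.png')[180:480,100:500];b=cv2.imread('pics/d_lift.png')[150:450,200:600]
cv2.imwrite('pics/m2.png',np.hstack([a,b]))"
```

```text
grip mm 11.95013758686898 force 30.000666975975037 F [-1.9462 -0.293   1.034 ]
lifted 11.854009321065057 [-0.7747 -0.7696 -2.3327] 15.525
```

View pics/m2.png

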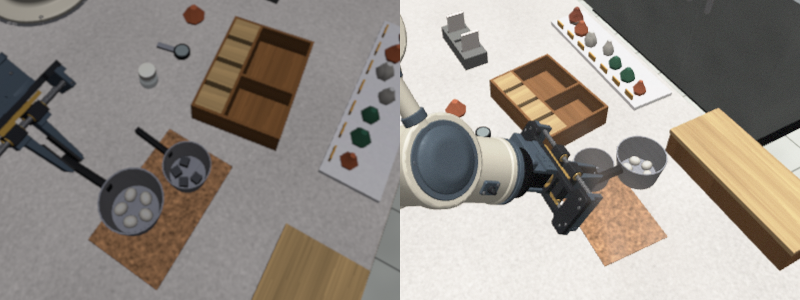

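The pebble cup is lifted and level with its 5 pebbles (left crop, 130,200). Pour now.

```bash
python3 - <<'E'
from h import *
pts=pour("p",(.031,.055),15,.185,115)
print(ctrl.current_contact_force(),ctrl.current_tool_pos()-pts[-1][0])
grab("scene","s_pour.png");grab("side","d_pour.png")
a=cv2.imread('pics/s_pour.png')[130:430,200:600];b=cv2.imread('pics/d_pour.png')[130:430,200:600]
cv2.imwrite('pics/m3.png',np.hstack([a,b]))
E
```

```text
at [0.5673 0.0276 0.1572] 17.775
tilted 23.775
[ 1.0326  0.9575 -2.0395] [ 0. -0.  0.]
```

View pics/m3.png

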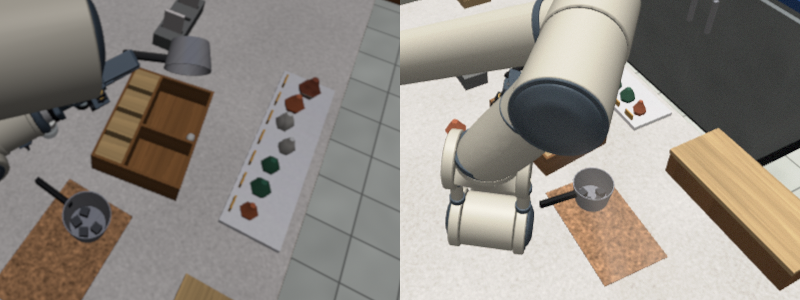

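```bash
python3 - <<'E'
import cv2
a=cv2.imread('pics/s_pour.png')[150:340,270:470]
cv2.imwrite('pics/z1.png',cv2.resize(a,None,fx=3,fy=3,interpolation=2))
E
```

```text
(no output)
```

View pics/z1.png

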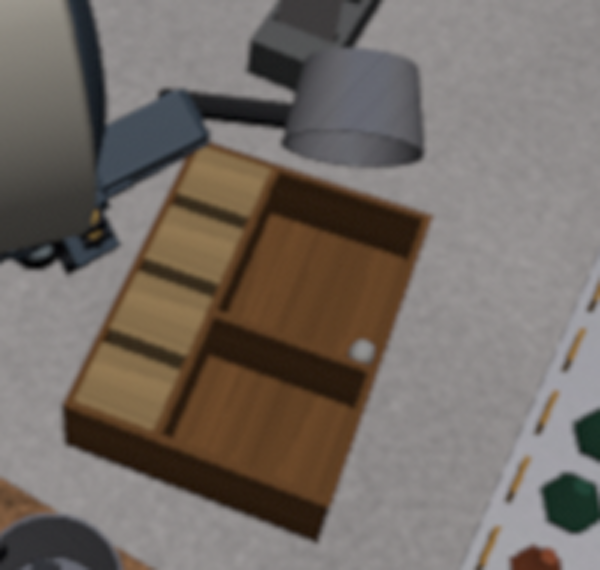

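One pebble shows beside the divider at (361,350); the divider would hide the others. I'll bring the cup upright and check that it's empty.

```bash
cat >> h.py <<'E'
def unpour(w,yo,h,tilt):
    s=S(); M=kit2w(*w,h); yaw=s["kit"][2]+np.radians(yo)
    pts=[tool_for(M,cupR(yaw,np.radians(t)),A,"rim",-1) for t in np.linspace(tilt,0,5)]
    for q,(pp,rr) in zip(pts,pts[1:]): ctrl.move_l(pp,max(np.linalg.norm(pp-q[0]),1e-3)/.45,ori=rr)
def place_cup(xy,yaw):
    p,Rt=tool_for([*xy,.006],cupR(yaw),A,flip=-1)
    ctrl.move_l(p+[0,0,.14],.2,ori=Rt); ctrl.move_l(p+[0,0,.02],.12); hit=ctrl.move_l(p-[0,0,.006],.03,contact_N=4)
    print("placed",hit,ctrl.current_tool_pos()-p); ctrl.command_gripper(.5)
    ctrl.move_l(ctrl.current_tool_pos()-.1*Rt[:,2],.12); ctrl.move_l(ctrl.current_tool_pos()+[0,0,.1],.2); print(ctrl.current_t())
E
python3 - <<'E'
from h import *
unpour((.031,.055),15,.185,115)
s=S(); p,Rt=tool_for([s["p"][0],s["p"][1],.15],cupR(s["p"][2]),A,flip=-1); ctrl.move_l(p,.2,ori=Rt)
grab("scene","s_emp.png");grab("side","d_emp.png");print(ctrl.current_t())
a=cv2.imread('pics/s_emp.png')[180:480,100:500];b=cv2.imread('pics/d_emp.png')[150:450,200:600]
cv2.imwrite('pics/m4.png',np.hstack([a,b]))
E
```

```text
28.9667
```

View pics/m4.png

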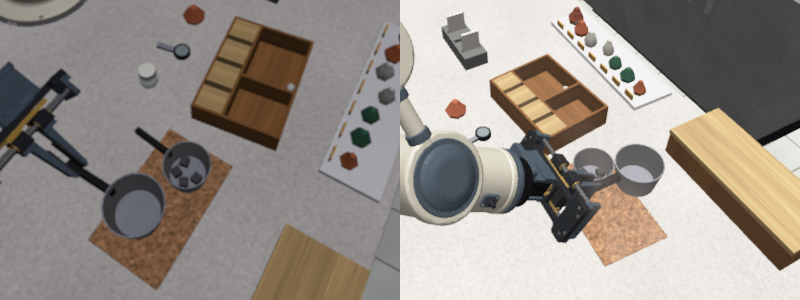

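The cup is empty and I see no strays on the table. I'll set it down, then look from above at the kit and cups together.

```bash
cat >> h.py <<'E'
def overview(tag,c=(.59,-.08),h=.5):
    lookdown(c,h,-90); ctrl.sleep(.3); im,p=grab("wrist",tag+".png")
    import pickle; pickle.dump(p,open(tag+".pkl","wb")); print(ctrl.current_t()); return im,p
E
python3 - <<'E'
from h import *
s=S(); place_cup((s["p"][0],s["p"][1]),s["p"][2])
im,p=overview("o1",(.54,-.13),.5)
E
```

```text
placed True [ 0.      0.0001 -0.0034]
33.4083
35.5333
```

View pics/o1.png

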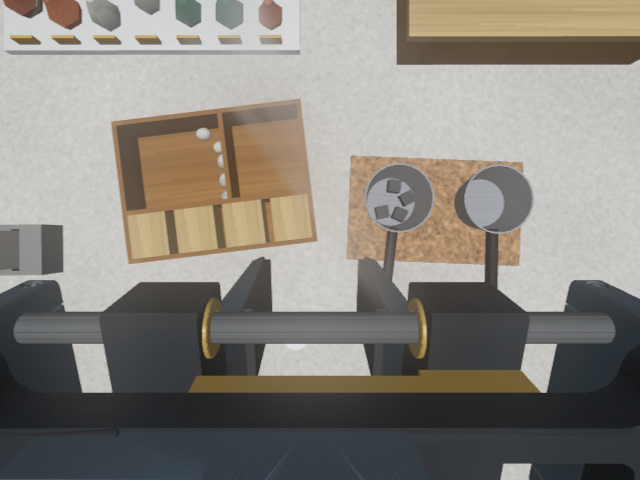

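All five pebbles are in the wide compartment: (203,133), (218,147), (221,160), (223,180) and (225,196). Both cups stand upright, block cup mouth at (400,198). I'll re-measure the block cup and pour it.

```bash
cat >> h.py <<'E'
def cup_at(im,p,px,tip=None):
    g=cv2.GaussianBlur(cv2.cvtColor(im,cv2.COLOR_BGR2GRAY),(3,3),0)[px[1]-55:px[1]+55,px[0]-55:px[0]+55]
    rr=.0445*p["fx"]/(p["pose"][2,3]-.059)
    c=cv2.HoughCircles(g,cv2.HOUGH_GRADIENT,1,200,param1=120,param2=10,minRadius=int(rr-3),maxRadius=int(rr+3))[0,0]
    X=ray(p,c[:2]+np.array(px)-55,.059)[0]; r=[c[:2]+np.array(px)-55,c[2],rr,X]
    if tip is not None: d=X[:2]-ray(p,tip,.05)[0,:2]; r+=[np.linalg.norm(d),np.degrees(np.arctan2(d[1],d[0]))]
    return r
E
python3 - <<'E'
from h import *
import pickle
im=cv2.imread("pics/o1.png");p=pickle.load(open("o1.pkl","rb"));s=S()
b=cup_at(im,p,(400,198)); print(b,cup_at(im,p,(495,199)),s["b"],proj(p,[s["b"][0]-.1*np.cos(s["b"][2]),s["b"][1]-.1*np.sin(s["b"][2]),.05]))
if np.linalg.norm(b[3][:2]-s["b"][:2])<.006:
    grasp_cup("b"); pour("b",(.031,-.057),15,.185,115); unpour((.031,-.057),15,.185,115)
    q,Rt=tool_for([s["b"][0],s["b"][1],.15],cupR(s["b"][2]),A,flip=-1); ctrl.move_l(q,.2,ori=Rt)
    grab("scene","s_e2.png");grab("side","d_e2.png");print(ctrl.current_t())
    a=cv2.imread('pics/s_e2.png')[180:480,100:500];b=cv2.imread('pics/d_e2.png')[150:450,200:600]
    cv2.imwrite('pics/m5.png',np.hstack([a,b]))
E
```

```text
[array([398.5, 197.5]), np.float32(32.4), np.float64(34.67489788145125), array([ 0.591, -0.239,  0.059])] [array([498.5, 199.5]), np.float32(34.1), np.float64(34.67489788145125), array([ 0.5884, -0.3674,  0.059 ])] [0.5927389689668051, -0.2406324450956045, -0.09710394012720935] [[390.6616 272.9617]]
grip mm 11.606193527798613 force 29.9987930059433 F [-1.3859 -1.005   0.758 ]
lifted 11.537752775654054 [-1.3631 -0.347  -1.8809] 42.1
at [ 0.5805 -0.0833  0.1571] 43.0917
tilted 49.0917
52.9583
```

View pics/m5.png

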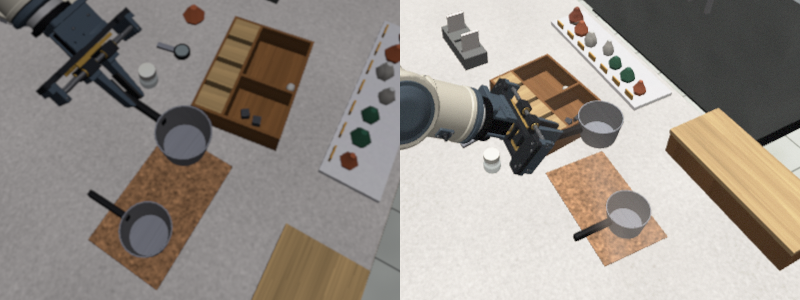

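The block cup is empty and two blocks are visible in the narrow compartment. The rest should be behind its wall, which I'll check from above. I'll place the cup and look again.

```bash
python3 - <<'E'
from h import *
s=S(); place_cup((s["b"][0]-.003,s["b"][1]-.005),s["b"][2])
im,p=overview("o2",(.54,-.13),.5)
s2,_=grab("scene","s_3.png")
cv2.imwrite("pics/m6.png",np.hstack([im[60:300,90:550],s2[180:420,180:480]]))
E
```

```text
placed True [ 0.0001  0.     -0.0037]
57.6167
60.0333
```

View pics/m6.png

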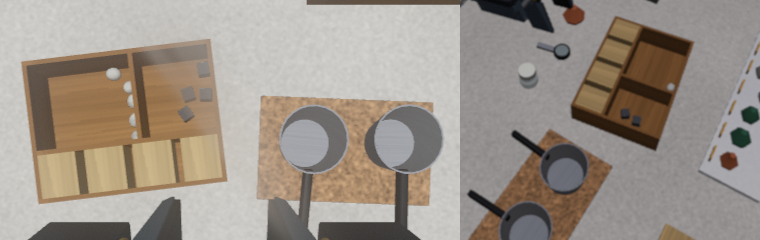

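All 4 blocks are in the narrow compartment, all 5 pebbles in the wide one, and both cups stand on the mat. Before the plates, I'll check the slot mouths against the kit pose, using a brightness profile along the slot row.

```bash
python3 - <<'E'
from h import *
import pickle
P=pickle.load(open("P.pkl","rb"))
for n,f in (("kit2","w_kit2"),("kit","w_kit")):
    p=P[n];g=cv2.cvtColor(cv2.imread(f"pics/{f}.png"),cv2.COLOR_BGR2GRAY).astype(np.float32)
    def samp(pts):
        uv=proj(p,pts).astype(np.float32);return cv2.remap(g,uv[:,:1],uv[:,1:],1).ravel()
    for y0 in (-.062,0,.062):
        ys=np.arange(y0-.016,y0+.0161,.002)
        pr=np.mean([samp([kit2w(x,y,.06) for y in ys]) for x in np.linspace(-.075,-.042,8)],0)
        print(n,y0,"y",pr.round().astype(int))
    xs=np.arange(-.1,-.015,.004);print("x",[samp([kit2w(x,-.0,.06) for x in xs]).round().astype(int)])
    print("cam y",p["pose"][:3,3])
E
```

```text
kit2 -0.062 y [161 162 163 164 161 133  99  99 105 127 129 147 165 165 159 159 161]
kit2 0 y [160 161 162 161 160 143 133 137 137 137 136 148 163 163 159 158 161]
kit2 0.062 y [161 162 164 163 162 148 125 124 117  91  90 129 166 163 158 161 164]
x [array([185, 189, 160, 133, 135, 138, 139, 143, 141, 144, 137, 138, 136,
       131, 128, 130, 121, 101, 124, 124, 128, 127])]
cam y [ 0.5211 -0.0045  0.4599]
kit -0.062 y [148 149 151 151 149 116  82  81 106 113 113 134 153 153 147 147 150]
kit 0 y [150 151 153 151 150 127 115 114 115 115 113 127 154 154 148 148 151]
kit 0.062 y [151 152 154 152 151 135 116 116 102  84  84 123 156 153 148 151 153]
x [array([178, 177, 145, 112,  74,  73, 112, 112, 112, 117, 117, 120, 113,
       116, 115, 108, 108, 111, 108,  88, 103, 110])]
cam y [ 0.615  -0.0043  0.4999]
```

The slot edges fall at ±6 mm of the predicted centres in both views, so the kit pose is good. Plates next.

```bash
cat >> h.py <<'E'
def down(yaw):  # tool down, y closing along world direction yaw+90
    best=None
    for f in (0,np.pi): 
        c,s=np.cos(yaw+f),np.sin(yaw+f); yield np.c_[[c,s,0],[s,-c,0],[0,0,-1]]
def pick_plate(k):
    x,y,_=S()[k]
    for Rt in down(0.0):
        q=ctrl.ik([x,y,.18],Rt)
        if q is not None and abs(q[5])<120: break
    ctrl.command_gripper(.4); ctrl.goto([x,y,.18],Rt); ctrl.move_l([x,y,.11],.15); h=ctrl.move_l([x,y,.061],.08,contact_N=10)
    print("hit",h,ctrl.current_tool_pos()); ctrl.command_gripper(0.0)
    print("thick mm",ctrl.current_grip_width()*91,ctrl.current_grasp_force()); ctrl.move_l([x,y,.2],.12)
    print("w",ctrl.current_grip_width()*91,ctrl.current_contact_force()); return Rt
def insert(Rt,ys,dx=0,dy=0):
    yaw=S()["kit"][2]; Rk=R.from_euler("z",yaw).as_matrix()@Rt
    t=kit2w(-.058+dx,ys+dy,.2); ctrl.move_l(t,.25,ori=Rk); ctrl.move_l([t[0],t[1],.118],.15)
    h=ctrl.move_l([t[0],t[1],.0705],.03,contact_N=6); z=ctrl.current_tool_pos()[2]
    print("insert hit",h,"z",z,ctrl.current_contact_force(),ctrl.current_t()); return z
E
python3 - <<'E'
from h import *
Rt=pick_plate("plateB"); z=insert(Rt,0.)
im,p=grab("scene","s_pl.png"); 
cv2.imwrite("pics/z2.png",cv2.resize(im[150:340,240:480],None,fx=3,fy=3,interpolation=2))
E
```

```text
hit False [0.5251 0.2701 0.0613]
thick mm 7.503840739935409 30.001515448093414
w 7.228039831120229 [ 0.4558 -0.2114 -0.8429]
insert hit True z 0.07115258106350986 [-1.0232 -0.2039  8.1962] 68.6833
```

Contact came at TCP z = 0.0712 against 0.071 expected, so the plate is on the slot bottom. I'll release it and do the second one.

```bash
cat >> h.py <<'E'
def letgo():
    ctrl.command_gripper(.4); ctrl.move_l(ctrl.current_tool_pos()+[0,0,.12],.15)
E
python3 - <<'E'
from h import *
letgo()
Rt=pick_plate("plateA"); z=insert(Rt,.062)
if z<.074: letgo()
else: print("STUCK")
print(ctrl.current_t())
E
```

```text
hit False [0.524  0.37   0.0613]
thick mm 7.434306122208463 30.000560581684113
w 7.790611123767126 [-0.0399 -0.9409 -1.2886]
insert hit True z 0.07115168694766211 [-0.4498  0.0879  8.9815] 78.7917
80.3667
```

```bash
python3 - <<'E'
from h import *
im,p=overview("o3",(.52,-.13),.5); sc,_=grab("scene","s_4.png")
v=cv2.resize(sc[110:470,170:470],None,fx=1.3,fy=1.3)
a=im[40:300,80:560]; c=np.zeros((468,870,3),np.uint8);c[:260,:480]=a;c[:468,480:870]=v[:468,:390]
cv2.imwrite("pics/m7.png",cv2.resize(c,(800,430)))
print(cup_at(im,p,tuple(int(q) for q in proj(p,[.59,-.2456,.059])[0])))
print(cup_at(im,p,tuple(int(q) for q in proj(p,[.588,-.3676,.059])[0])))
E
```

```text
81.575
[array([405.5, 183.5]), np.float32(33.1), np.float64(34.762512737571555), array([ 0.5893, -0.2458,  0.059 ])]
[array([500.5, 183.5]), np.float32(33.1), np.float64(34.762512737571555), array([ 0.5894, -0.3673,  0.059 ])]
```

View pics/m7.png

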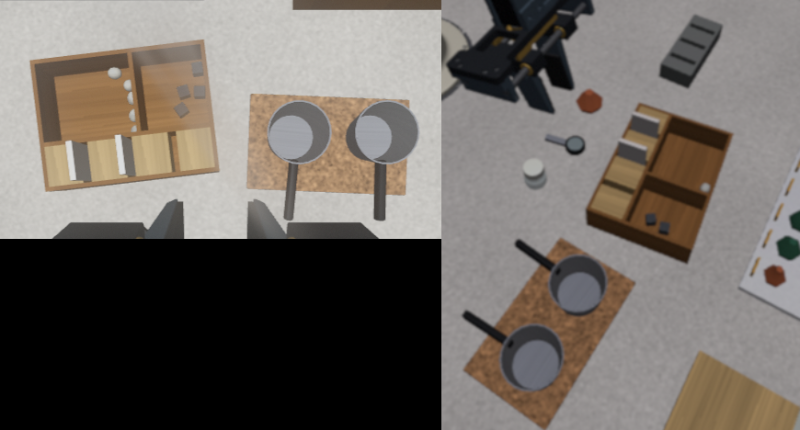

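Both plates stand home in their slots, at (72,160) and (122,155), and the rack is empty. All the pieces are in their compartments, both cups are on the mat, and the bystanders are where they were. Handing in.

```bash
python3 -c "
from bench import ctrl
print(ctrl.sign_off())"
```

```text
the job is handed in; nothing more can be done
None
```

The kit is packed and handed in after about 82 s of robot time: the last pictures show 5 pebbles in the wide compartment, 4 blocks in the narrow one, both cups empty and upright on the mat, both streak plates home in their slots, and nothing else disturbed; `sign_off()` returned no verdict.

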